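# Put the red plate cassette away in the instrument drawer

## Robot

A 7-joint arm with a two-finger parallel gripper is mounted at the origin on the work surface. World frame = base frame: x ahead of the robot, y to its left, z up, the work surface at z = 0. Lengths are in m, angles in rad, forces in N, time in s.
With the tool pointing down it reaches from about 0.4 to 0.925 m from the base axis. Payload 5.6 kg.
Tool frame: the origin (TCP) lies midway between the tips of the shut fingers; the grasp point (between the pads) lies manip.grasp_offset behind it (manip.grasp_offset is the distance from the TCP to the grasp point, in m); z points along the fingers, y is the line along which they close (so a half turn about z gives the same grasp; the last joint's range is limited). The gripper opens to 85 mm and grips with 20 to 120 N. Pads are 22 mm wide; open, the fingers measure 114 mm over their backs; the gripper's body (76 mm by 85 mm) begins 54 mm behind the grasp point. The pads swing forward as they close: fully open they stand 13 mm farther back than shut.
Start: joints at [-1.153, 0.468, -0.012, 1.603, 0.006, 1.071, -0.056], TCP at [0.289, 0.582, 0.203] pointing down, gripper open.
Joint ranges: [-2.53, 2.53], [-0.31, 2.02], [-1.57, 1.55], [0.28, 2.44], [-1.29, 4.43], [0.15, 1.84], [-2.92, 2.92]. Speed limits (rad/s): [2.57, 2.57, 3.14, 3.14, 3.14, 3.14, 3.14].

## Interface

Orientations are given as a 3x3 rotation matrix whose columns are the frame's x, y, z axes.
In Python, from workcell import manip, vision, recognise, pinpoint gives the robot as it stands. The module is installed in compiled form; this text tells all that it offers.
- The arm moves only by the shell command python3 -m inch 'ROWS'. ROWS is JSON, a list that holds one entry, the list of rows, each a list of 7 numbers: the finger opening in mm, from 0 to 85.4, then the shift along the tool's x, y, z in mm, then the turn, a rotation vector about the tool's x, y, z in degrees. A call has 1 to 5 rows; each row is the pose to reach, as a shift and turn from the pose commanded when the call began, along the tool's axes at that moment; what a row does not reach only later rows make up. A row lasts 1/10 s, in which the tool goes at most 50 mm and 8.59 degrees, less where a joint would pass 70% of its speed; a pose out of reach is approached as far as the arm can. A call with a gripper value outside its range is refused whole. The fingers move at their own pace and stop on an object; the grip force is fixed at half the most. Time passes only in rows, so rows that repeat a pose let the fingers close. It gives the time, the measured TCP pose, the force, the opening and the grip force at its end, in the units of the state.
- manip.get_obs(): the state, without advancing time (a new reading comes with each control period).
- vision.get_image(name): name is "scene" or "side" or "wrist"; returns the picture (420x560x3 uint8, red, green, blue); there is no depth.
- vision.camera_params(name): a dict with "fx", "fy", "cx", "cy" (pixels), "R" (3x3) and "t" (3): a world point X has camera coordinates R X + t. Camera axes: x right, y down, z forward; pixel columns grow to the right and rows downward; lengths in m; the calibration is good to about 2 mm. A picture is of the moment at which its call begins: read the wrist's pose just before it. camera_params takes no time and is no camera call; for the wrist camera it gives the pose at the moment of the call.
- manip.job_done(): hands the job in; it is judged then, once.
Trained networks look in the newest picture that a camera, given by its name, has taken for a name from the list of things; names that differ only in an ending like _2 or _b are one class to them, and where a whole thing is asked for, a point or a joint stands for the part that bears it (a point fixed in the world has none). Each returns a list of dicts, best first, with "score" (0 to 1); they miss things now and then, are a little off and sometimes report something else, mostly with a low value. They report only what shows in the picture. A call takes as long as a camera call. They do not tell look-alikes from the thing itself.
- recognise(target, camera): "bbox" ([left, top, right, bottom] in pixels, round what is visible of it).
- pinpoint(target, camera): "pixel" ([column, row] in pixels: a listed point, or the origin of a listed thing).
The state is a dict: "t": time; "q": joint angles; "qvel": joint speeds; "joint_torque": joint torques, N m; "tcp_pos": TCP position; "tool_rot": TCP orientation; "ft_force": force on the tool from outside, world axes, zero at the start; "wrist_torque": the same for the moment, N m; "opening": finger opening in m; "grasp_force": force on a finger pad.
Only numpy, scipy, OpenCV 4.12 (cv2) and the standard library are available. Lean on these libraries where they do the work, as an engineer would, in place of code of your own. Each camera call takes 0.05 s, during which the arm holds its last target. There are 200 camera calls.

## Task

Pull the drawer of the white unit wide open by its handle, take the plate cassette with the red top out of the bench rack and stand it fully down in the empty middle slot inside the drawer, then let go and push the drawer fully shut with the cassette in it. Leave the other cassettes, bottles, jar, beaker and spatula where they are.

Things in the scene. Friction and masses are not known exactly. Their poses are not given: they have to be found in the camera images.
- unit_front (a point): middle of the upper front edge of the low white drawer unit (black sides), 300 deep (x) x 260 wide (y) x 140 high, fixed to the table; x points back into the unit, so the front faces -x; z up. A tray rim 14 high stands on its top, from 90 behind the front backwards; an amber jar 90 high is fixed in the tray
- drawer (a joint): how far the drawer is pulled out along the unit's -x, m: 0 shut, 0.155 at its stop; slides with about 2 N and stays where left. Starts shut or up to 12 mm ajar. Fully out, the middle slot's centre is 75 mm in front of the unit. Its side walls reach 59 mm above the table, its grey front panel 128 mm
- handle (a point): middle of the drawer's black bar handle: level bar 11 thick, 130 long along the unit's y, 100 above the table, its centre 40 in front of the grey drawer front (34 clear between bar and front; posts at 60 either side of the middle); 40 below the unit's top. Moves with the drawer; x points into the unit (opening goes to -x), y along the bar, z up
- slot (a point): centre of the floor of the drawer's empty middle slot, 120 behind the bar's centre, 80 lower (20 above the table); 100 long along x (sliding direction), 12 wide (y); walls 24 high, lips flaring to 20 wide at 32 high. Fixed cassettes (blue, green tops, same size) stand 65 to either side. A seated cassette's top is 90 above the table and passes under the unit's top. Axes as the handle's
- rack: white bench rack, base 120 (x) x 160 (y) x 6 thick, fixed to the table, origin at the centre of its underside; three slots along its x at y = -50, 0 and 50 with the same section as the drawer's, floor 6 above the table; holds three cassettes in any order
- cassette_red: flat cassette 90 long (x) x 8 thick (y) x 70 high (z), 80 g, grey frame with a red grip strip along its top 16 mm; origin at the centre of its lower edge, x along its length, z up. The one to put away; starts standing in one of the rack's slots
- cassette_yellow: flat cassette 90 long (x) x 8 thick (y) x 70 high (z), 80 g, grey frame with a yellow grip strip along its top 16 mm; origin at the centre of its lower edge, x along its length, z up. Stays in the rack
- cassette_black: flat cassette 90 long (x) x 8 thick (y) x 70 high (z), 80 g, grey frame with a black grip strip along its top 16 mm; origin at the centre of its lower edge, x along its length, z up. Stays in the rack
- bottle_back: amber bottle, diameter 86, 180 high, origin at the centre of its base; stays
- bottle_side: amber bottle, diameter 86, 180 high, close to the right of the drawer and its path, origin at the centre of its base; stays
- beaker: glass beaker, diameter 70, 90 high, origin at the centre of its base; stays
- spatula: spatula with blue handle, 200 long, lying; origin under its middle; stays
- jar: white jar with red cap, diameter 52, 70 high, standing to the left of the drawer's path, origin at the centre of its base; stays
There are look-alikes about, which are no part of the job. Leave any blue or green look-alike of the cassette_red alone.

How it is judged:
On the way, in this order (a step that is already met when the one before it is completed fails the run):
1. the drawer is pulled at least 120 mm open (value of joint drawer above 0.12 m), for 0.2 s.
2. the red cassette stands fully down in the middle slot of the open drawer (at least 90 mm out), released by the fingers (x of cassette_red in the frame of slot between -0.009 and 0.009 m and y of cassette_red in the frame of slot between -0.006 and 0.006 m and z of cassette_red in the frame of slot between -0.004 and 0.006 m and angle between cassette_red's own z axis and vertical below 0.22 rad and angle between the x axis of cassette_red and the x axis of slot, either way round below 0.12 rad and value of joint drawer above 0.09 m and contact force between cassette_red and the fingers below 0.1 N), for 0.2 s.
At the end, for the whole second after the job is handed in: Drawer shut (within 8 mm); red cassette at rest in its middle slot: within 6 mm of the floor, 9 mm of centre lengthwise, 6 mm across, aligned within 7 deg, leaning under 12.6 deg. Other cassettes, bottles, jar, beaker, spatula within 25 mm of their start (value of joint drawer below 0.008 m and x of cassette_red in the frame of slot between -0.009 and 0.009 m and y of cassette_red in the frame of slot between -0.006 and 0.006 m and z of cassette_red in the frame of slot between -0.004 and 0.006 m and angle between cassette_red's own z axis and vertical below 0.22 rad and angle between the x axis of cassette_red and the x axis of slot, either way round below 0.12 rad and linear speed of cassette_red below 0.02 m/s and distance of each of cassette_yellow, cassette_black, bottle_back, bottle_side, beaker, spatula, jar from where it was at the start of the episode below 0.025 m); the robot touches nothing.
It fails at once if a bystander (another cassette, bottle, jar, beaker or spatula) is moved by more than 25 mm (distance of any of cassette_yellow, cassette_black, bottle_back, bottle_side, beaker, spatula, jar from where it was at the start of the episode above 0.025 m).
It also fails if it takes over 70 s, if anything falls off the work surface, if the arm or the gripper's body presses on something with over 40 N, if the wrist force passes 120 N, or if a joint passes its speed limit or range.

## Working session

There is one attempt and no reset: what is moved stays moved. The work goes in short steps, Python scripts to look and compute and a shell command to move; the robot and the scene stay as the last step left them, time stands still between calls to the robot, and variables do not carry over. Pictures are saved under pics/ and viewed, at most 10 in all, crops included, and the job is handed in when it is done.

```bash
mkdir -p pics
cat > h.py <<'E'
import numpy as np, cv2
from workcell import manip, vision, recognise, pinpoint
def snap(c,name=None):
    P=vision.camera_params(c); im=vision.get_image(c)
    if name: cv2.imwrite('pics/'+name+'.png',im[:,:,::-1])
    return im,P
def ray(P,px):
    d=np.array([(px[0]-P['cx'])/P['fx'],(px[1]-P['cy'])/P['fy'],1.])
    R=np.array(P['R']);t=np.array(P['t']); return -R.T@t, R.T@d/np.linalg.norm(d)
def onz(P,px,z):
    o,d=ray(P,px); return o+d*(z-o[2])/d[2]
def tri(obs):
    A=np.zeros((3,3));b=np.zeros(3)
    for P,px in obs:
        o,d=ray(P,px);M=np.eye(3)-np.outer(d,d);A+=M;b+=M@o
    X=np.linalg.solve(A,b); return X,[round(float(np.linalg.norm((np.eye(3)-np.outer(d,d))@(X-o))),4) for o,d in [ray(P,p) for P,p in obs]]
def proj(P,X):
    c=np.array(P['R'])@X+np.array(P['t']); return [P['fx']*c[0]/c[2]+P['cx'],P['fy']*c[1]/c[2]+P['cy']]
E
cat > a.py <<'E'
from h import *
np.set_printoptions(precision=3,suppress=True)
o=manip.get_obs();print(o['tcp_pos'],o['tool_rot'],o['opening'],manip.grasp_offset,o['t'])
ims=[];Ps={}
for c in('scene','side'):
    im,P=snap(c,c);Ps[c]=P;ims.append(im)
    for n in['unit_front','handle','slot','rack','cassette_red','jar','bottle_side','bottle_back','beaker','spatula']:
        print(c,n,[(np.round(r['pixel'],1).tolist(),round(r['score'],2)) for r in pinpoint(n,c)[:3]])
snap('wrist','wrist')
cv2.imwrite('pics/both.png',cv2.resize(np.vstack(ims),(800,1200))[:,:,::-1])
E
python3 a.py
```

```text
[0.289 0.582 0.202] [[-0.896  0.445 -0.001]
 [ 0.445  0.896 -0.002]
 [-0.    -0.002 -1.   ]] 0.08522223507662056 0.0187 0.0
scene unit_front [([359.9, 169.8], 0.79), ([238.3, 251.9], 0.63), ([346.4, 241.8], 0.34)]
scene handle [([342.1, 179.1], 0.74)]
scene slot [([228.1, 260.0], 0.7), ([345.1, 175.0], 0.39)]
scene rack [([231.8, 261.4], 0.96), ([343.4, 173.4], 0.57)]
scene cassette_red [([218.2, 229.8], 0.91), ([239.1, 248.3], 0.88), ([275.4, 231.8], 0.68)]
scene jar [([344.4, 178.3], 0.55)]
scene bottle_side [([345.6, 242.6], 0.72)]
scene bottle_back [([321.9, 280.2], 0.57)]
scene beaker [([159.9, 322.7], 0.72)]
scene spatula [([107.3, 285.4], 0.8)]
side unit_front [([222.3, 164.9], 0.76)]
side handle [([220.3, 181.5], 0.72)]
side slot []
side rack [([312.4, 268.5], 0.6)]
side cassette_red [([296.1, 259.3], 0.84), ([265.4, 241.9], 0.72), ([255.1, 280.4], 0.58)]
side jar [([161.1, 202.7], 0.78)]
side bottle_side [([281.4, 203.7], 0.62)]
side bottle_back [([325.1, 220.4], 0.75)]
side beaker [([406.8, 298.0], 0.61)]
side spatula [([373.2, 352.4], 0.78)]
```

View pics/scene.png

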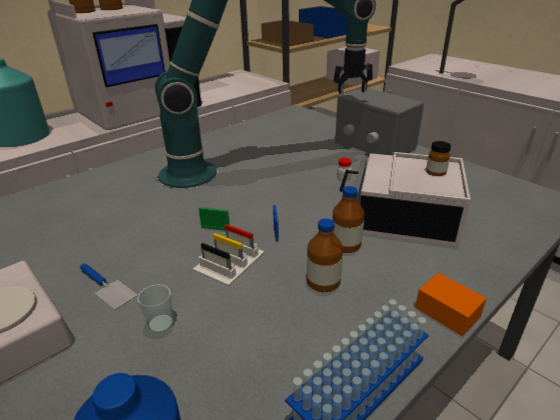

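View pics/side.png

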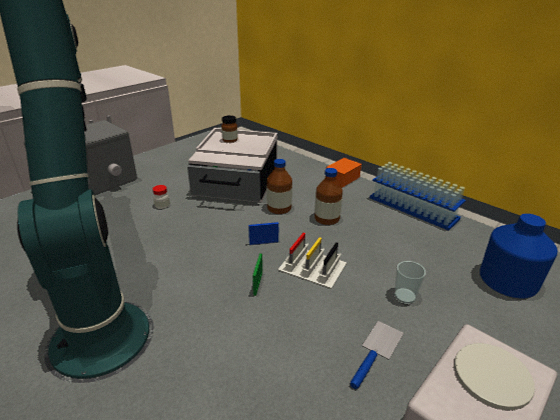

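The scene view shows the unit at (415,195), its handle near (347,180), and the rack at (230,258) with red (239,231), yellow (227,241) and black (215,252) strips. In the side view the handle is at (221,181) and the rack at (312,266), with red at (297,246). The candidates are the red-topped cassette in the rack, the green one at scene (214,218)/side (258,273), and the blue one at scene (276,222)/side (264,233). Only the rack one has a red strip, so I'll confirm it with an enlarged crop.

```bash
cat > b.py <<'E'
import cv2,numpy as np
a=cv2.imread('pics/scene.png');b=cv2.imread('pics/side.png')
f=lambda im,x0,y0,w,h:cv2.resize(im[y0:y0+h,x0:x0+w],(400,300),interpolation=cv2.INTER_CUBIC)
o=np.vstack([np.hstack([f(a,190,200,80,60+20)[:300],f(b,270,220,80,80)]),np.hstack([f(a,320,150,80,60),f(b,180,150,100,75)])])
cv2.imwrite('pics/crop.png',o)
from h import *
for c,im,(x0,y0,x1,y1) in(('scene',a,(200,215,270,260)),('side',b,(280,225,345,275))):
    r=im[:,:,::-1].astype(int);m=((r[...,0]>110)&(r[...,1]<70)&(r[...,2]<70)).astype(np.uint8)
    m[:y0]=0;m[y1:]=0;m[:,:x0]=0;m[:,x1:]=0
    p=np.argwhere(m)[:,::-1];print(c,len(p),p.mean(0),p.min(0),p.max(0))
E
python3 b.py
```

```text
scene 73 [238.87671233 229.42465753] [225 225] [252 234]
side 60 [296.88333333 241.25      ] [290 233] [304 249]
```

View pics/crop.png

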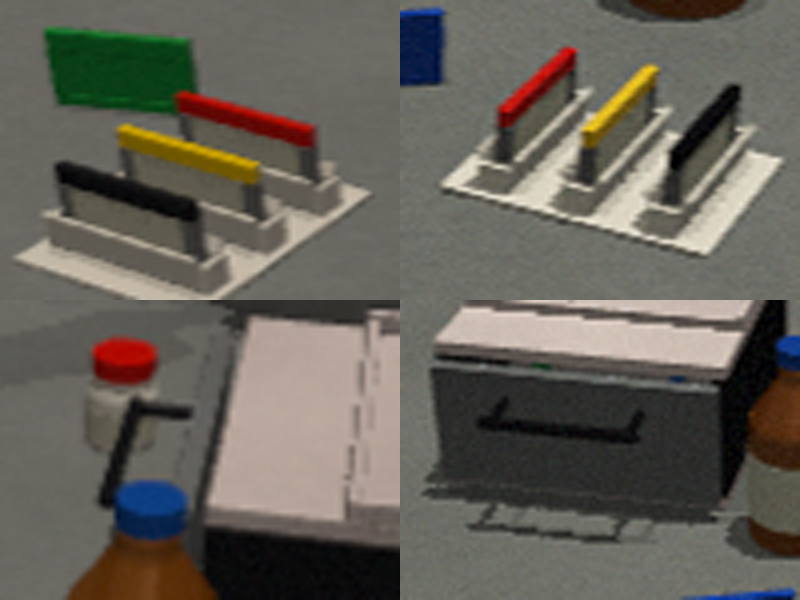

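The crop confirms it: the red-topped cassette with a grey frame is in the rack's end slot (scene (239,230), side (297,241)). The handle's bar runs in scene from (347,171) to (341,190) and in side from (200,181) to (239,184).

```bash
cat > c.py <<'E'
from h import *
np.set_printoptions(precision=4,suppress=True)
S=vision.camera_params('scene');D=vision.camera_params('side')
for n,a,b in[('hL',(347,171),(200,180.8)),('hR',(341.3,189.5),(239.2,184)),('red1',(225.6,225.3),(290.6,248.5)),('red2',(253.4,234),(305,233.3)),('hnet',(342.1,179.1),(220.3,181.5)),('uf',(359.9,169.8),(222.3,164.9))]:
    print(n,*tri([(S,a),(D,b)]), 'side@z', onz(D,b,.1),onz(D,b,.14))
print('jar',onz(D,(161.1,206),0),'bs',onz(D,(281.4,210),0),'bs',onz(S,(345.6,247),0),'bb',onz(D,(328,222),0))
print('green',onz(D,(258,290),0),'blue',onz(D,(264,244),0))
o=manip.get_obs();print(o['tcp_pos'])
W=vision.camera_params('wrist');R=np.array(W['R']);c=-R.T@np.array(W['t']);T=np.array(o['tool_rot'])
print('cam in tool',T.T@(c-o['tcp_pos']),'axes',R@T,W['fx'])
E
python3 c.py
```

```text
hL [0.521  0.2907 0.1002] [0.0011, 0.0011] side@z [0.5223 0.2931 0.1   ] [0.4783 0.23   0.14  ]
hR [0.5946 0.1769 0.1039] [0.0005, 0.0005] side@z [0.5988 0.1814 0.1   ] [0.5502 0.1253 0.14  ]
red1 [ 0.4748 -0.1612  0.0773] [0.0023, 0.0023] side@z [ 0.4537 -0.1774  0.1   ] [ 0.414  -0.2115  0.14  ]
red2 [ 0.5611 -0.1363  0.0757] [0.0021, 0.0021] side@z [ 0.5325 -0.1605  0.1   ] [ 0.4879 -0.1956  0.14  ]
hnet [0.5559 0.2258 0.108 ] [0.0013, 0.0013] side@z [0.5665 0.2402 0.1   ] [0.5199 0.1804 0.14  ]
uf [0.5958 0.2591 0.1435] [0.0018, 0.0018] side@z [0.6544 0.3337 0.1   ] [0.6023 0.2681 0.14  ]
jar [0.4223 0.3976 0.    ] bs [0.6945 0.0764 0.    ] bs [0.7031 0.08   0.    ] bb [ 0.7467 -0.0863  0.    ]
green [ 0.3597 -0.1492  0.    ] blue [ 0.5137 -0.0183  0.    ]
[0.2891 0.5822 0.2032]
cam in tool [ 0.0802 -0.0003 -0.1717] axes [[-0.0002  1.      0.0001]
 [-0.9511 -0.0001 -0.3087]
 [-0.3087 -0.0002  0.9511]] 343.8747137357271
```

```bash
python3 -m inch '[[[60,-40,-20,-8,0,0,6],[60,-80,-45,-16,0,0,13],[60,-120,-65,-24,0,0,20],[60,-155,-85,-32,0,0,26],[60,-195,-105,-40,0,0,30]]]'; python3 -m inch '[[[60,-35,15,0,0,0,0],[60,-70,25,0,0,0,0],[60,-105,0,0,0,0,0],[60,-110,0,0,0,0,0],[60,-110,0,0,0,0,0]]]'
python3 -c "
from h import *
o=manip.get_obs();print(np.round(o['tcp_pos'],3),np.round(o['tool_rot'],3),o['t'])
W=vision.camera_params('wrist')
for n,X in [('h',[.559,.235,.1]),('hL',[.521,.291,.1]),('hR',[.595,.177,.1])]: print(n,proj(W,np.array(X)))"
```

```text
t: 1.65
tcp_pos: [0.4174, 0.4003, 0.2438]
tool_rot: [[-0.551, 0.834, 0.0], [0.834, 0.551, 0.001], [0.001, 0.0, -1.0]]
ft_force: [-0.2, 0.4, -0.7]
opening: 0.06
grasp_force: 0.0
t: 2.15
tcp_pos: [0.4786, 0.3085, 0.2435]
tool_rot: [[-0.551, 0.835, 0.0], [0.835, 0.551, 0.0], [0.0, 0.001, -1.0]]
ft_force: [-0.5, 0.6, 1.1]
opening: 0.0601
grasp_force: 0.0
[0.479 0.308 0.244] [[-0.551  0.835  0.   ]
 [ 0.835  0.551  0.   ]
 [ 0.     0.001 -1.   ]] 2.15
h [np.float64(303.9208412061117), np.float64(288.87675926045335)]
hL [np.float64(304.6599968978942), np.float64(227.80057835567817)]
hR [np.float64(300.73267364482956), np.float64(343.6307075202741)]
```

```bash
python3 -c "
from h import *
snap('wrist','w1')
print(pinpoint('handle','wrist'),pinpoint('unit_front','wrist'))"
```

```text
[{'pixel': [303.2, 287.5], 'score': 0.78}] []
```

View pics/w1.png

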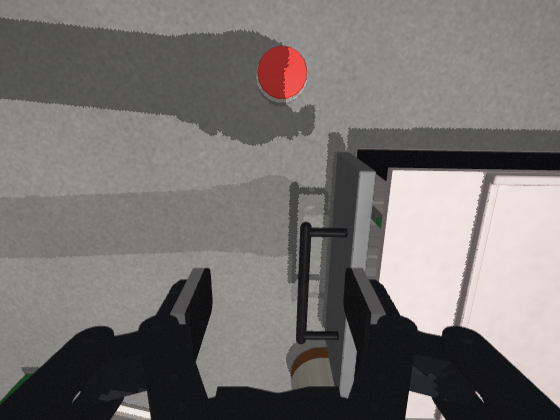

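The picture shows the bar from (305,227) to (301,341), the drawer front at columns 345–375, and the red-capped jar at (282,73). The bar matches my projection within 1–2 px, so I'm moving above it and then down.

```bash
python3 -m inch '[[[32,-40,10,0,0,0,0],[32,-80,20,20,0,0,0],[32,-105,28,50,0,0,0],[32,-105,28,80,0,0,0],[32,-105,28,85,0,0,0]]]'; python3 -m inch '[[[32,0,0,25,0,0,0],[32,0,0,50,0,0,0],[32,0,0,75,0,0,0],[32,0,0,75,0,0,0],[32,0,0,75,0,0,0]]]'; python3 -m inch '[[[0,0,0,0,0,0,0],[0,0,0,0,0,0,0],[0,0,0,0,0,0,0],[0,0,0,0,0,0,0],[0,0,0,0,0,0,0]]]'
```

```text
t: 2.8
tcp_pos: [0.5569, 0.2377, 0.1542]
tool_rot: [[-0.554, 0.833, -0.006], [0.833, 0.554, -0.003], [0.001, -0.007, -1.0]]
ft_force: [-1.0, -0.6, -0.3]
opening: 0.0319
grasp_force: 0.0
t: 3.3
tcp_pos: [0.5593, 0.2395, 0.0842]
tool_rot: [[-0.555, 0.832, 0.0], [0.832, 0.555, 0.001], [0.0, 0.001, -1.0]]
ft_force: [0.5, -0.1, 0.6]
opening: 0.0318
grasp_force: 0.0
t: 3.8
tcp_pos: [0.5594, 0.2379, 0.0835]
tool_rot: [[-0.553, 0.833, 0.0], [0.833, 0.553, 0.0], [0.0, 0.0, -1.0]]
ft_force: [-0.3, 0.9, -0.5]
opening: -0.0
grasp_force: 0.0
```

```bash
python3 -c "
from h import *
snap('wrist','w2')
print(pinpoint('handle','wrist'),pinpoint('handle','side'),manip.get_obs()['opening'])"
```

```text
[{'pixel': [272.9, 265.3], 'score': 0.75}] [{'pixel': [220.3, 181.5], 'score': 0.72}] 0.00017830994948145272
```

View pics/w2.png

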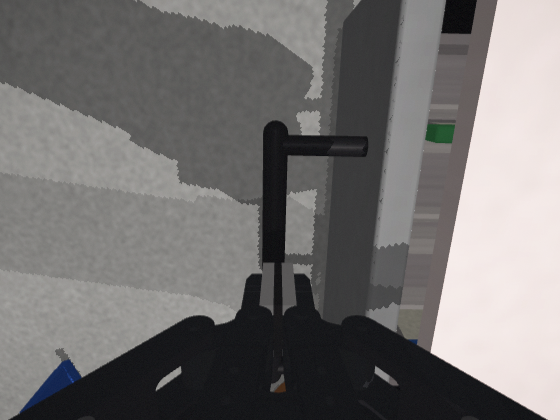

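The picture shows the shut fingers at about (280,270) covering the bar, which runs from (275,130) to (273,262), with the panel at column 345. The fingers are shut with nothing between them. I'll check the bar's height from the two wrist views.

```bash
python3 -c "
from h import *
np.set_printoptions(precision=4,suppress=True)
o=manip.get_obs();W=vision.camera_params('wrist');T=np.array(o['tool_rot']);print(o['tcp_pos'],o['grasp_force'],o['ft_force'],W['fy'],W['cy'])
R=np.array(W['R']);c=-R.T@np.array(W['t']);Rt=R@T;ct=T.T@(c-o['tcp_pos'])
T1=np.array([[-.551,.835,0],[.835,.551,0],[0,0.001,-1.]]);p1=np.array([.4786,.3085,.2435])
W1=dict(W);W1['R']=Rt@T1.T;W1['t']=-W1['R']@(p1+T1@ct)
print('end',tri([(W1,(305.5,226)),(W,(275,127))]))
print('post',tri([(W1,(340,233)),(W,(358,146))]),)
for z in(.07,.08,.09,.1):print(z,onz(W1,(305.5,226),z),onz(W,(275,127),z))
snap('side','side2');snap('scene','scene2')
a=cv2.imread('pics/side2.png')[140:230,160:280];b=cv2.imread('pics/scene2.png')[130:220,310:430]
cv2.imwrite('pics/c2.png',cv2.resize(np.vstack([a,b]),(400,600),interpolation=cv2.INTER_CUBIC))
"
```

```text
[0.5593 0.2378 0.0832] 0.0 [ 0.1644 -0.5349 -0.1013] 343.8747137357271 212.6977719433091
end (array([0.5194, 0.295 , 0.107 ]), [0.0002, 0.0002])
post (array([0.5522, 0.3077, 0.1072]), [0.0008, 0.0008])
0.07 [0.5297 0.2855 0.07  ] [0.5205 0.2925 0.07  ]
0.08 [0.5269 0.2881 0.08  ] [0.5202 0.2931 0.08  ]
0.09 [0.5242 0.2907 0.09  ] [0.5199 0.2937 0.09  ]
0.1 [0.5214 0.2933 0.1   ] [0.5195 0.2944 0.1   ]
```

View pics/c2.png

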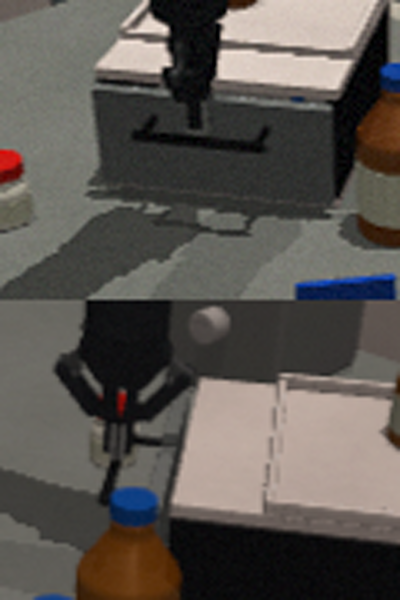

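```bash
python3 -c "
from h import *
o=manip.get_obs();p=np.array(o['tcp_pos']);T=np.array(o['tool_rot'])
D=vision.camera_params('side');S=vision.camera_params('scene');W=vision.camera_params('wrist')
r=lambda P,X:np.round(proj(P,X),1).tolist()
for dz in(0,.01,.02,.03,.04):
  q=p+[0,0,dz];print(dz,'side',r(D,q),'scene',r(S,q),'wrist',r(W,q),r(W,q+T[:,0]*.011))
for b in ([.5549,.2405,.1],[.557,.237,.1]): print('bar',r(D,np.array(b)),r(S,np.array(b)))
print(proj(W,p+T[:,1]*.01))
"
```

```text
0 side [219.4, 186.9] scene [345.1, 184.8] wrist [278.9, 254.8] [278.9, 236.1]
0.01 side [219.2, 184.3] scene [345.3, 182.0] wrist [279.0, 263.0] [279.0, 243.5]
0.02 side [219.0, 181.6] scene [345.5, 179.2] wrist [279.0, 272.2] [279.1, 251.7]
0.03 side [218.8, 179.0] scene [345.7, 176.4] wrist [279.1, 282.4] [279.1, 260.8]
0.04 side [218.6, 176.3] scene [345.9, 173.5] wrist [279.2, 293.9] [279.2, 271.2]
bar [217.6, 182.6] [345.0, 179.3]
bar [218.7, 182.8] [344.7, 179.9]
[np.float64(297.2017045452443), np.float64(254.84554019793785)]
```

All three views show the finger ends about 30 mm above where the reported TCP puts them, so the fingers closed above the bar. I'll reopen, lower 20 mm in small steps and close again.

```bash
python3 -m inch '[[[34,0,-2,0,0,0,0],[34,0,-2,0,0,0,0],[34,0,-2,7,0,0,0],[34,0,-2,14,0,0,0],[34,0,-2,20,0,0,0]]]'; python3 -m inch '[[[0,0,0,0,0,0,0],[0,0,0,0,0,0,0],[0,0,0,0,0,0,0],[0,0,0,0,0,0,0],[0,0,0,0,0,0,0]]]'
```

```text
t: 4.55
tcp_pos: [0.5573, 0.2366, 0.0622]
tool_rot: [[-0.553, 0.833, -0.001], [0.833, 0.553, -0.0], [0.0, -0.001, -1.0]]
ft_force: [0.6, 0.2, 0.2]
opening: 0.0341
grasp_force: 0.0
t: 5.05
tcp_pos: [0.5574, 0.2366, 0.0627]
tool_rot: [[-0.553, 0.833, -0.001], [0.833, 0.553, -0.0], [0.0, -0.001, -1.0]]
ft_force: [1.9, 1.1, -8.5]
opening: 0.0085
grasp_force: 58.4
```

```bash
python3 -m inch '[[[34,0,0,0,0,0,0],[34,0,0,0,0,0,0],[34,0,0,5,0,0,0],[34,0,0,10,0,0,0],[34,0,0,14,0,0,0]]]'; python3 -m inch '[[[0,0,0,0,0,0,0],[0,0,0,0,0,0,0],[0,0,0,0,0,0,0],[0,0,0,0,0,0,0],[0,0,0,0,0,0,0]]]'
```

```text
t: 5.55
tcp_pos: [0.5644, 0.2408, 0.0554]
tool_rot: [[-0.554, 0.833, 0.014], [0.833, 0.554, 0.008], [-0.001, 0.016, -1.0]]
ft_force: [-2.8, 1.3, 41.8]
opening: 0.0344
grasp_force: 18.5
t: 6.05
tcp_pos: [0.5608, 0.2385, 0.0525]
tool_rot: [[-0.553, 0.833, 0.007], [0.833, 0.553, 0.004], [-0.0, 0.008, -1.0]]
ft_force: [-0.4, 0.2, 14.8]
opening: 0.0089
grasp_force: 58.6
```

Gripped at 58 N. I'll relieve the vertical load and pull.

```bash
python3 -m inch '[[[0,0,0,-5,0,0,0],[0,0,-5,-6,0,0,0],[0,0,-15,-6,0,0,0],[0,0,-30,-6,0,0,0],[0,0,-45,-6,0,0,0]]]'
```

```text
t: 6.55
tcp_pos: [0.5169, 0.2106, 0.0528]
tool_rot: [[-0.553, 0.833, -0.005], [0.833, 0.553, -0.002], [0.001, -0.005, -1.0]]
ft_force: [1.5, 1.1, -22.4]
opening: 0.0088
grasp_force: 58.9
```

```bash
python3 -m inch '[[[0,0,-20,3,0,0,0],[0,0,-40,3,0,0,0],[0,0,-60,3,0,0,0],[0,0,-80,3,0,0,0],[0,0,-95,3,0,0,0]]]';python3 -m inch '[[[0,0,-5,0,0,0,0],[0,0,-9,0,0,0,0],[0,0,-12,0,0,0,0],[0,0,-12,0,0,0,0],[0,0,-12,0,0,0,0]]]'
python3 -c "
from h import *
a=[snap(c)[0] for c in('side','scene')]
x=np.hstack([a[0][120:300,130:330],a[1][120:300,210:410]]);cv2.imwrite('pics/c3.png',cv2.resize(x,(800,360),interpolation=cv2.INTER_CUBIC)[:,:,::-1])
for c in('side','scene'):print(pinpoint('slot',c)[:2],pinpoint('handle',c)[:2])"
```

```text
t: 7.05
tcp_pos: [0.4386, 0.1608, 0.0526]
tool_rot: [[-0.554, 0.832, -0.001], [0.832, 0.554, 0.003], [0.003, 0.0, -1.0]]
ft_force: [-2.1, 6.7, -6.8]
opening: 0.0084
grasp_force: 60.5
t: 7.55
tcp_pos: [0.4348, 0.1583, 0.0528]
tool_rot: [[-0.556, 0.831, 0.01], [0.831, 0.555, 0.007], [0.001, 0.012, -1.0]]
ft_force: [11.9, 15.9, -28.0]
opening: 0.009
grasp_force: 58.9
[] [{'pixel': [205.0, 204.3], 'score': 0.6}]
[{'pixel': [335.9, 197.8], 'score': 0.92}, {'pixel': [158.1, 324.6], 'score': 0.55}] [{'pixel': [298.0, 176.3], 'score': 0.58}]
```

View pics/c3.png

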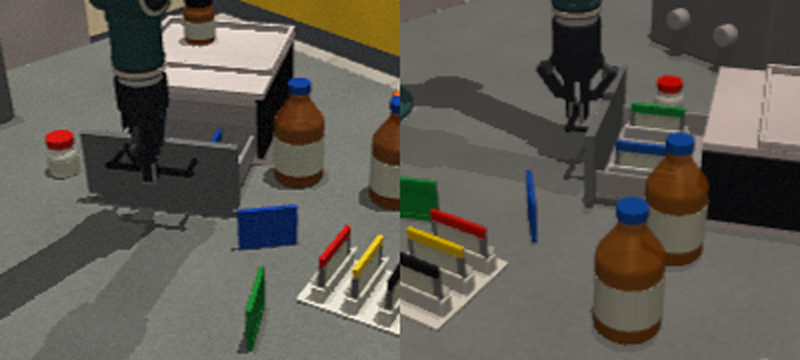

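The side crop shows the drawer out at its stop with the gripper on the bar at (148,160), clear of the bottle. The scene crop shows the blue and green cassettes standing in the drawer with the empty slot between them, around (650,135). I'll release, rise, and turn towards the rack.

```bash
python3 -m inch '[[[0,0,6,3,0,0,0],[36,0,6,3,0,0,0],[36,0,6,3,0,0,0],[36,0,6,3,0,0,0],[36,0,6,-20,0,0,0]]]'; python3 -m inch '[[[36,0,0,-40,0,0,0],[36,0,0,-85,0,0,0],[36,0,0,-130,0,0,0],[36,0,0,-175,0,0,8],[36,0,0,-190,0,0,16]]]';python3 -m inch '[[[50,-20,0,0,0,0,8],[50,-50,10,0,0,0,16],[50,-80,10,0,0,0,24],[50,-110,10,0,0,0,32],[50,-140,10,0,0,0,40]]]'
python3 -c "
from h import *
o=manip.get_obs();print(np.round(o['q'],2));T=np.array(o['tool_rot']);d=np.array([.500,-.155,.2])-o['tcp_pos'];print(T.T@d, np.degrees(np.arctan2(T[1,1],T[0,1])))"
```

```text
t: 8.35
tcp_pos: [0.4341, 0.1548, 0.0708]
tool_rot: [[-0.553, 0.833, -0.004], [0.833, 0.553, -0.002], [0.0, -0.005, -1.0]]
ft_force: [1.1, -0.0, -0.2]
opening: 0.0359
grasp_force: 0.0
t: 8.85
tcp_pos: [0.4381, 0.1563, 0.2671]
tool_rot: [[-0.296, 0.955, 0.007], [0.955, 0.296, 0.004], [0.002, 0.008, -1.0]]
ft_force: [0.1, -0.4, -0.6]
opening: 0.0357
grasp_force: 0.0
t: 9.35
tcp_pos: [0.4879, 0.0241, 0.2623]
tool_rot: [[0.387, 0.922, 0.0], [0.922, -0.387, 0.0], [0.001, 0.0, -1.0]]
ft_force: [0.0, 1.2, 0.2]
opening: 0.0497
grasp_force: 0.0
[-0.54  0.12  0.46  1.94 -0.06  1.09 -0.45]
[-0.16048699  0.08039337  0.06227204] -22.74997391284639
```

```bash
python3 -m inch '[[[50,-40,20,0,0,0,8],[50,-80,40,0,0,0,16],[50,-120,60,10,0,0,25],[50,-150,75,20,0,0,33],[50,-160,80,30,0,0,41]]]'; python3 -m inch '[[[50,0,0,0,0,0,8],[50,0,0,0,0,0,10],[50,0,0,0,0,0,10],[50,0,0,0,0,0,10]]]'
cat > d.py <<'E'
from h import *
import sys
np.set_printoptions(precision=4,suppress=True)
o=manip.get_obs();im,P=snap('wrist',sys.argv[1]);T=np.array(o['tool_rot'])
print(o['tcp_pos'],np.degrees(np.arctan2(T[1,1],T[0,1])))
r=im.astype(int);m=((r[...,0]>90)&(r[...,1]<r[...,0]*.45)&(r[...,2]<r[...,0]*.45)).astype(np.uint8)
n,l,s,c=cv2.connectedComponentsWithStats(m)
k=1+np.argmax(s[1:,4]);print(s[k],c[k]);p=np.argwhere(l==k)[:,::-1].astype(np.float32)
bx=cv2.boxPoints(cv2.minAreaRect(p));print(bx.tolist())
for z in(.076,):
    q=np.array([onz(P,b,z) for b in bx]);print(z,q[:,:2].tolist(),'mid tool',T.T@(q.mean(0)-o['tcp_pos']))
E
python3 d.py w4
```

```text
t: 9.85
tcp_pos: [0.5001, -0.1577, 0.2324]
tool_rot: [[0.9, 0.437, 0.001], [0.437, -0.9, -0.002], [0.0, 0.002, -1.0]]
ft_force: [0.6, 0.1, 0.1]
opening: 0.0503
grasp_force: 0.0
t: 10.25
tcp_pos: [0.5007, -0.1529, 0.2322]
tool_rot: [[0.958, 0.287, 0.0], [0.287, -0.958, 0.0], [0.0, -0.0, -1.0]]
ft_force: [1.0, -0.1, -0.2]
opening: 0.0497
grasp_force: 0.0
[ 0.5007 -0.1529  0.2322] -73.34152237136573
[272 122   9  93 739] [275.9107 167.4614]
[[271.9999694824219, 122.00000762939453], [279.9999694824219, 122.00000762939453], [279.9999694824219, 214.0], [271.9999694824219, 214.0]]
0.076 [[0.5562980685627359, -0.1303689004512732], [0.5584149639258904, -0.13744966299451167], [0.4727065838932326, -0.16327685035090583], [0.47040283515104075, -0.15557729609636936]] mid tool [ 0.0149 -0.002   0.1562]
```

View pics/w4.png

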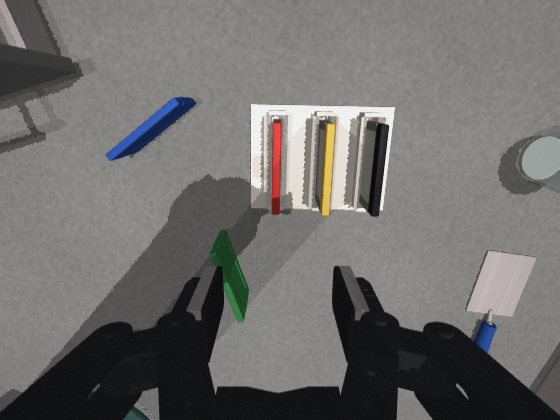

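The picture shows the rack centred at (322,158) with the red strip straight at (276,122–214), yellow at (327,170), black at (378,170), and the look-alikes lying off to the left. The jaws are parallel to the red cassette. I'm going down on it.

```bash
python3 -m inch '[[[30,8,-2,30,0,0,0],[30,15,-2,60,0,0,0],[30,15,-2,90,0,0,0],[30,15,-2,120,0,0,0],[30,15,-2,120,0,0,0]]]'; python3 d.py w5
```

```text
t: 10.8
tcp_pos: [0.5118, -0.1458, 0.109]
tool_rot: [[0.958, 0.286, -0.007], [0.286, -0.958, 0.001], [-0.007, -0.003, -1.0]]
ft_force: [-0.4, 0.7, -0.1]
opening: 0.0301
grasp_force: 0.0
[ 0.5118 -0.1458  0.109 ] -73.35794938329136
[ 274  153   15  136 1649] [281.0449 219.3596]
[[273.6549987792969, 287.9755859375], [276.1110534667969, 152.8929443359375], [288.7068786621094, 153.1219482421875], [286.2508239746094, 288.20458984375]]
0.076 [[0.47068502081187663, -0.15475677699399704], [0.5583211713013071, -0.1304349779900306], [0.5603289939495368, -0.1376145185743523], [0.47296906014479434, -0.16295573238368113]] mid tool [0.0036 0.0018 0.033 ]
```

View pics/w5.png

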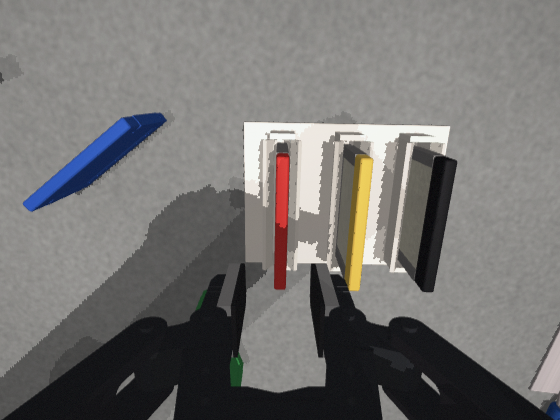

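The strip at (281,153–288) lies between the jaws at columns 245 and 312. Going the rest of the way down and closing.

```bash
python3 -m inch '[[[30,3,1,30,0,0,0],[30,3,1,55,0,0,0],[30,3,1,75,0,0,0],[30,3,1,89,0,0,0],[30,3,1,89,0,0,0]]]'; python3 -m inch '[[[0,0,0,0,0,0,0],[0,0,0,0,0,0,0],[0,0,0,0,0,0,0],[0,0,0,0,0,0,0],[0,0,0,0,0,0,0]]]'
```

```text
t: 11.35
tcp_pos: [0.5178, -0.1467, 0.023]
tool_rot: [[0.958, 0.286, -0.001], [0.286, -0.958, 0.0], [-0.001, -0.0, -1.0]]
ft_force: [-0.9, -0.8, -0.2]
opening: 0.0303
grasp_force: 0.0
t: 11.85
tcp_pos: [0.5191, -0.1471, 0.0246]
tool_rot: [[0.958, 0.286, 0.003], [0.286, -0.958, -0.0], [0.003, 0.001, -1.0]]
ft_force: [-1.1, 0.7, 7.1]
opening: 0.0067
grasp_force: 60.9
```

```bash
python3 -m inch '[[[0,0,0,-25,0,0,0],[0,0,0,-65,0,0,0],[0,0,0,-110,0,0,0],[0,0,0,-155,0,0,0],[0,0,0,-195,0,0,0]]]'; python3 -m inch '[[[0,10,-40,0,0,0,-4],[0,20,-85,0,0,0,-8],[0,30,-130,0,0,0,-12],[0,40,-175,0,0,0,-16],[0,55,-220,0,0,0,-16]]]';python3 -m inch '[[[0,-8,-40,0,0,0,0],[0,-8,-80,0,0,0,0],[0,-8,-110,0,0,0,0],[0,-8,-120,0,0,0,0],[0,-8,-120,0,0,0,0]]]'
python3 d.py w6; python3 -c "
from h import *
r=pinpoint('slot','wrist');print(r)
W=vision.camera_params('wrist');o=manip.get_obs();T=np.array(o['tool_rot'])
for a in r: X=onz(W,a['pixel'],.02);print(X,T.T@(X-o['tcp_pos']))
print(proj(W,np.array([.535,.223,.02])))"
```

```text
t: 12.35
tcp_pos: [0.5177, -0.1469, 0.2206]
tool_rot: [[0.958, 0.285, 0.001], [0.285, -0.958, 0.0], [0.001, 0.0, -1.0]]
ft_force: [0.9, 0.6, -0.2]
opening: 0.0067
grasp_force: 59.8
t: 12.85
tcp_pos: [0.5068, 0.0813, 0.2188]
tool_rot: [[0.842, 0.54, 0.0], [0.54, -0.842, 0.001], [0.001, -0.001, -1.0]]
ft_force: [1.0, -0.2, -0.8]
opening: 0.007
grasp_force: 59.8
t: 13.35
tcp_pos: [0.4357, 0.1775, 0.2184]
tool_rot: [[0.841, 0.541, 0.0], [0.541, -0.841, 0.0], [0.0, -0.0, -1.0]]
ft_force: [-0.3, -0.9, -0.7]
opening: 0.0069
grasp_force: 59.8
[0.4357 0.1775 0.2184] -57.24509334205825
[ 268  200   21  192 3496] [277.5635 291.8467]
[[268.0, 200.0], [288.0, 200.0], [288.0, 391.0], [268.0, 391.0]]
0.076 [[0.421106669819893, 0.1798453531962143], [0.43138446876372055, 0.16387760299078802], [0.23948182073530178, 0.03787601904716836], [0.2269461775626569, 0.05731386693245616]] mid tool [-0.1258 -0.0003  0.1424]
[{'pixel': [290.8, 60.9], 'score': 0.74}]
[0.54164075 0.22727538 0.02      ] [0.11599376 0.01231364 0.19849009]
[np.float64(290.7427020905476), np.float64(69.51602899644558)]
```

View pics/w6.png

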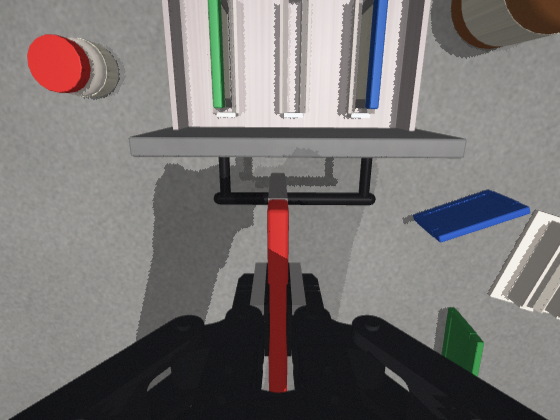

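The picture shows the red strip in the jaws at column 278, straight and vertical. The bar is level from (219,199) to (371,199), so the yaw matches the drawer. The empty slot is at column 291, with the green cassette at 217 and the blue at 376. Next I'll work out the shift.

```bash
cat > e.py <<'E'
from h import *
np.set_printoptions(precision=4,suppress=True)
W=vision.camera_params('wrist');o=manip.get_obs();T=np.array(o['tool_rot']);p=np.array(o['tcp_pos'])
im=cv2.imread('pics/w6.png')[:,:,::-1].astype(int)
g=(im[...,1]>1.6*im[...,0])&(im[...,1]>1.6*im[...,2]);b=(im[...,2]>1.6*im[...,0])&(im[...,2]>1.5*im[...,1])
def loc(px,z):return T.T@(onz(W,px,z)-p)
for r in(40,70,100):
    cg=np.argwhere(g[r,150:300])[:,0]+150;cb=np.argwhere(b[r,300:420])[:,0]+300
    # top face inner/outer: print extents
    print(r,cg.min(),cg.max(),cb.min(),cb.max(),'mid y',loc(((cg.min()+cg.max())/2,r),.09),loc(((cb.min()+cb.max())/2,r),.09))
print('green col217 rows',np.argwhere(g[:160,205:225].any(1)).max(),'blue',np.argwhere(b[:160,365:385].any(1)).max())
dark=(im.sum(2)<110)
print('bar col', [ (c,np.argwhere(dark[170:230,c])[:,0].min()+170,np.argwhere(dark[170:230,c])[:,0].max()+170) for c in(235,250,320,350)], np.argwhere(dark[198])[:,0].min(),np.argwhere(dark[198])[:,0].max())
print('bar',loc((219,199),.103),loc((371,199),.103))
print('slot near end lip',loc((292,115),.05))
print('held', [loc(x,.27) for x in((278,200),(278,391))],'tops pre', p)
E
python3 e.py
```

```text
40 210 221 371 383 mid y [ 0.1241 -0.0497  0.1285] [0.1241 0.0777 0.1285]
70 212 222 368 380 mid y [ 0.1022 -0.0497  0.1284] [0.1022 0.0773 0.1285]
100 213 224 366 378 mid y [ 0.0792 -0.0497  0.1284] [0.0791 0.0776 0.1285]
green col217 rows 107 blue 108
bar col [(235, np.int64(193), np.int64(203)), (250, np.int64(193), np.int64(203)), (320, np.int64(194), np.int64(204)), (350, np.int64(194), np.int64(204))] 214 374
bar [-0.0024 -0.0515  0.1154] [-0.0025  0.0803  0.1155]
slot near end lip [0.0656 0.013  0.1685]
held [array([ 0.0444, -0.0004, -0.0516]), array([-0.0434, -0.0004, -0.0516])] tops pre [0.4371 0.1754 0.2184]
```

```bash
python3 -m inch '[[[0,40,5,0,0,0,0],[0,80,10,0,0,0,0],[0,119,14,0,0,0,0],[0,119,14,40,0,0,0],[0,119,14,80,0,0,0]]]'; python3 -m inch '[[[0,0,0,0,0,0,0],[0,0,0,0,0,0,0],[0,0,0,0,0,0,0]]]'
cat > f.py <<'E'
from h import *
import sys
np.set_printoptions(precision=4,suppress=True)
o=manip.get_obs();T=np.array(o['tool_rot']);p=np.array(o['tcp_pos']);im,W=snap('wrist',sys.argv[1]);im=im.astype(int)
print(p,manip.get_obs()['tcp_pos'],pinpoint('slot','wrist')[:1])
m={'g':(im[...,1]>1.6*im[...,0])&(im[...,1]>1.6*im[...,2])&(im[...,1]>50),'b':(im[...,2]>1.6*im[...,0])&(im[...,2]>1.5*im[...,1])&(im[...,2]>50),'r':(im[...,0]>90)&(im[...,1]<.45*im[...,0])&(im[...,2]<.45*im[...,0])}
def loc(px,z):return T.T@(onz(W,px,z)-p)
top=p[2]-.0186+.07
for k,z in(('g',.09),('b',.09),('r',top)):
    n,l,s,c=cv2.connectedComponentsWithStats(m[k].astype(np.uint8))
    for j in 1+np.argsort(-s[1:,4])[:2]:
        x,y,w,h,A=s[j]
        if A<150: continue
        L=[]
        for r in np.linspace(y+3,y+h-4,4).astype(int):
            q=np.argwhere(l[r]==j)[:,0];L.append([r,q.min(),q.max(),round(1e3*loc((q.mean(),r),z)[1],1)])
        print(k,s[j],L,'x far',loc((x+w/2,y),z)[0],'near',loc((x+w/2,y+h),z)[0])
E
python3 f.py w7
```

```text
t: 13.95
tcp_pos: [0.5472, 0.2272, 0.1377]
tool_rot: [[0.844, 0.536, 0.004], [0.536, -0.844, -0.0], [0.003, 0.002, -1.0]]
ft_force: [-0.6, -0.3, -1.4]
opening: 0.0065
grasp_force: 59.9
t: 14.25
tcp_pos: [0.5461, 0.2284, 0.1405]
tool_rot: [[0.843, 0.537, 0.003], [0.537, -0.843, 0.001], [0.004, 0.001, -1.0]]
ft_force: [0.9, 0.8, 0.2]
opening: 0.0067
grasp_force: 59.8
[0.5461 0.2284 0.1405] [0.546  0.2288 0.1407] []
g [ 170  158   25  125 1953] [[np.int64(161), np.int64(170), np.int64(185), np.float64(-65.6)], [np.int64(200), np.int64(173), np.int64(189), np.float64(-65.6)], [np.int64(239), np.int64(177), np.int64(192), np.float64(-65.6)], [np.int64(279), np.int64(181), np.int64(192), np.float64(-66.7)]] x far 0.04344203215894698 near -0.047491798352968274
b [ 453  319   90   68 3318] [[np.int64(322), np.int64(481), np.int64(497), np.float64(159.5)], [np.int64(342), np.int64(472), np.int64(518), np.float64(167.5)], [np.int64(362), np.int64(454), np.int64(537), np.float64(171.6)], [np.int64(383), np.int64(487), np.int64(501), np.float64(174.4)]] x far -0.07807665064660532 near -0.1425623
[... 330 characters left out ...]
r -0.048317047141509174
r [ 267  200   22  192 3506] [[np.int64(203), np.int64(268), np.int64(286), np.float64(-0.8)], [np.int64(264), np.int64(268), np.int64(287), np.float64(-0.6)], [np.int64(326), np.int64(270), np.int64(285), np.float64(-0.6)], [np.int64(388), np.int64(269), np.int64(286), np.float64(-0.6)]] x far 0.04436924386324331 near -0.04394347380403003
r [   0  195   44   62 2130] [[np.int64(198), np.int64(0), np.int64(22), np.float64(-97.5)], [np.int64(216), np.int64(0), np.int64(40), np.float64(-95.8)], [np.int64(234), np.int64(0), np.int64(42), np.float64(-97.3)], [np.int64(253), np.int64(0), np.int64(19), np.float64(-103.3)]] x far 0.04626073388192133 near 0.021620827303615538
```

The fixed blue and green cassettes bracket the held one: shift x −1 mm and y −2 mm, and the yaw is right. Now going down.

```bash
python3 -m inch '[[[0,-1,-1.8,15,0,0,0],[0,-1,-1.8,30,0,0,0],[0,-1,-1.8,45,0,0,0],[0,-1,-1.8,58,0,0,0],[0,-1,-1.8,58,0,0,0]]]'; python3 -m inch '[[[0,0,0,10,0,0,0],[0,0,0,20,0,0,0],[0,0,0,28,0,0,0],[0,0,0,36,0,0,0],[0,0,0,36,0,0,0]]]'
```

```text
t: 14.85
tcp_pos: [0.5406, 0.229, 0.0774]
tool_rot: [[0.843, 0.539, -0.004], [0.539, -0.843, -0.003], [-0.005, -0.0, -1.0]]
ft_force: [0.1, 0.8, -0.3]
opening: 0.0066
grasp_force: 59.8
t: 15.35
tcp_pos: [0.5416, 0.2295, 0.043]
tool_rot: [[0.843, 0.539, -0.002], [0.539, -0.843, -0.001], [-0.002, -0.0, -1.0]]
ft_force: [-0.0, 0.3, 0.1]
opening: 0.0069
grasp_force: 59.8
```

```bash
python3 -m inch '[[[0,0,0,2,0,0,0],[0,0,0,4,0,0,0],[0,0,0,6,0,0,0],[0,0,0,6,0,0,0]]]'; python3 f.py w8
```

```text
t: 15.75
tcp_pos: [0.5429, 0.2301, 0.0387]
tool_rot: [[0.843, 0.539, 0.001], [0.539, -0.843, 0.001], [0.001, 0.0, -1.0]]
ft_force: [0.2, 0.3, 1.5]
opening: 0.0068
grasp_force: 60.1
[0.5429 0.2301 0.0387] [0.5429 0.2301 0.0387] [{'pixel': [279.2, 242.6], 'score': 0.95}]
g [  94  191   55  161 5262] [[np.int64(194), np.int64(107), np.int64(129), np.float64(-58.4)], [np.int64(245), np.int64(101), np.int64(136), np.float64(-61.1)], [np.int64(296), np.int64(109), np.int64(143), np.float64(-61.2)], [np.int64(348), np.int64(118), np.int64(124), np.float64(-66.8)]] x far 0.04772098908924923 near -0.022698375839119635
b [ 413  192   58  164 5550] [[np.int64(195), np.int64(433), np.int64(457), np.float64(60.0)], [np.int64(247), np.int64(426), np.int64(462), np.float64(62.7)], [np.int64(299), np.int64(418), np.int64(452), np.float64(62.5)], [np.int64(352), np.int64(436), np.int64(443), np.float64(68.1)]] x far 0.0473586206582368 near -0.024683137782151553
b [534 400  26  20 360] [[np.int64(403), np.int64(546), np.int64(559), np.float64(122.8)], [np.int64(407), np.int64(535), np.int64(559), np.float64(120.9)], [np.int64(411), np.int64(538), np.int64(559), np.float64(122.1)], [np.int64(416), np.int64(542), np.int64(559), np.float64(123.8)]] x far -0.048592266700159745 near -0.060290118479354574
r [ 267  200   22  193 3512] [[np.int64(203), np.int64(268), np.int64(287), np.float64(-0.6)], [np.int64(265), np.int64(268), np.int64(287), np.float64(-0.6)], [np.int64(327), np.int64(270), np.int64(285), np.float64(-0.6)], [np.int64(389), np.int64(269), np.int64(286), np.float64(-0.6)]] x far 0.044371814009506294 near -0.04463239518011201
```

```bash
python3 -m inch '[[[0,2,0,1,0,0,0],[0,2,0,2,0,0,0],[0,2,0,3,0,0,0],[0,2,0,3,0,0,0]]]'; python3 -m inch '[[[20,0,0,-2,0,0,0],[24,0,0,-2,0,0,0],[24,0,0,-2,0,0,0],[24,0,0,-2,0,0,0]]]';python3 f.py w9
```

```text
t: 16.25
tcp_pos: [0.5469, 0.2326, 0.0386]
tool_rot: [[0.842, 0.539, 0.005], [0.539, -0.842, 0.004], [0.007, -0.0, -1.0]]
ft_force: [-1.1, 0.8, 17.9]
opening: 0.0066
grasp_force: 62.7
t: 16.65
tcp_pos: [0.5436, 0.2307, 0.0367]
tool_rot: [[0.843, 0.539, -0.001], [0.539, -0.843, -0.001], [-0.001, 0.0, -1.0]]
ft_force: [-0.4, -0.0, -0.4]
opening: 0.024
grasp_force: 0.0
[0.5436 0.2307 0.0367] [0.5436 0.2307 0.0367] [{'pixel': [281.2, 236.3], 'score': 0.67}]
g [  89  184   56  158 5277] [[np.int64(187), np.int64(102), np.int64(126), np.float64(-58.4)], [np.int64(237), np.int64(97), np.int64(133), np.float64(-60.9)], [np.int64(287), np.int64(105), np.int64(140), np.float64(-61.0)], [np.int64(338), np.int64(114), np.int64(119), np.float64(-66.9)]] x far 0.05083613397412229 near -0.016033555060205047
b [ 417  184   59  163 5621] [[np.int64(187), np.int64(437), np.int64(460), np.float64(59.8)], [np.int64(239), np.int64(429), np.int64(467), np.float64(62.7)], [np.int64(291), np.int64(422), np.int64(457), np.float64(62.7)], [np.int64(343), np.int64(443), np.int64(447), np.float64(68.6)]] x far 0.05083749046802333 near -0.018454837990757415
b [542 403  18  17 213] [[np.int64(406), np.int64(547), np.int64(559), np.float64(121.5)], [np.int64(409), np.int64(543), np.int64(559), np.float64(121.1)], [np.int64(412), np.int64(546), np.int64(559), np.float64(122.2)], [np.int64(416), np.int64(549), np.int64(559), np.float64(123.4)]] x far -0.048291197908661404 near -0.058140598124810636
r [ 267  193   22  199 3918] [[np.int64(196), np.int64(268), np.int64(287), np.float64(-0.6)], [np.int64(260), np.int64(268), np.int64(287), np.float64(-0.6)], [np.int64(324), np.int64(268), np.int64(286), np.float64(-0.8)], [np.int64(388), np.int64(269), np.int64(286), np.float64(-0.6)]] x far 0.04705402246600452 near -0.044165323444723015
```

The cassette hit the floor at 18 N and is released and standing. Relative to the fixed ones it is about 3 mm off lengthwise, which is fine. Now I'll rise, go in front of the bar with shut fingers, and go down.

```bash
python3 -m inch '[[[24,0,0,-20,0,0,0],[24,0,0,-60,0,0,0],[24,0,0,-100,0,0,0],[24,0,0,-140,0,0,0],[24,0,0,-163,0,0,0]]]'; python3 f.py w10; python3 -m inch '[[[0,-40,0,0,0,0,0],[0,-80,0,0,0,0,0],[0,-120,0,0,0,0,0],[0,-150,0,0,0,0,0],[0,-150,0,0,0,0,0]]]';python3 -c "
from h import *
o=manip.get_obs();T=np.array(o['tool_rot']);W=vision.camera_params('wrist');snap('wrist','w11');r=pinpoint('handle','wrist');print(r)
for a in r[:1]:print(T.T@(onz(W,a['pixel'],.1)-o['tcp_pos']))"
```

```text
t: 17.25
tcp_pos: [0.5452, 0.2312, 0.2034]
tool_rot: [[0.843, 0.538, 0.003], [0.538, -0.843, 0.002], [0.004, 0.0, -1.0]]
ft_force: [0.6, -0.2, 0.3]
opening: 0.0245
grasp_force: 0.0
[0.5452 0.2312 0.2034] [0.5468 0.2318 0.2063] [{'pixel': [276.1, 181.7], 'score': 0.71}]
g [ 196  142   17  102 1170] [[np.int64(145), np.int64(196), np.int64(207), np.float64(-63.1)], [np.int64(176), np.int64(198), np.int64(209), np.float64(-63.2)], [np.int64(208), np.int64(200), np.int64(211), np.float64(-63.3)], [np.int64(240), np.int64(202), np.int64(211), np.float64(-64.3)]] x far 0.04648382901738308 near -0.0438258273892434
b [ 395  289  106   56 3217] [[np.int64(292), np.int64(452), np.int64(469), np.float64(171.9)], [np.int64(308), np.int64(402), np.int64(485), np.float64(158.1)], [np.int64(324), np.int64(417), np.int64(499), np.float64(174.9)], [np.int64(341), np.int64(440), np.int64(455), np.float64(167.6)]] x far -0.08952817938069457 near -0.15258082945553975
b [ 344  142   19  103 1203] [[np.int64(145), np.int64(350), np.int64(362), np.float64(63.6)], [np.int64(177), np.int64(349), np.int64(360
[... 438 characters left out ...]
, np.int64(48), np.int64(71), np.float64(-81.9)]] x far 0.05214645341526949 near 0.03308501551411237
r [273 146   9 102 914] [[np.int64(149), np.int64(273), np.int64(281), np.float64(-0.8)], [np.int64(180), np.int64(273), np.int64(281), np.float64(-0.8)], [np.int64(212), np.int64(273), np.int64(281), np.float64(-0.8)], [np.int64(244), np.int64(273), np.int64(281), np.float64(-0.8)]] x far 0.06380026321079628 near 0.02536800711037489
t: 17.85
tcp_pos: [0.4137, 0.1479, 0.1989]
tool_rot: [[0.843, 0.538, -0.004], [0.538, -0.843, -0.0], [-0.004, -0.002, -1.0]]
ft_force: [-0.2, -0.3, 0.0]
opening: 0.0001
grasp_force: 0.0
[{'pixel': [279.9, 155.3], 'score': 0.65}]
[0.03786045 0.0011172  0.09872244]
```

From above, the red strip is level with the blue and green ones (same image length, 3 mm offset) and centred across. The bar is 38 mm ahead, so I go down and push.

```bash
python3 -m inch '[[[0,0,0,40,0,0,0],[0,0,0,80,0,0,0],[0,0,0,120,0,0,0],[0,0,0,144,0,0,0],[0,0,0,144,0,0,0]]]'; python3 -m inch '[[[0,10,0,0,0,0,0],[0,20,0,0,0,0,0],[0,30,0,0,0,0,0],[0,42,0,0,0,0,0],[0,55,0,0,0,0,0]]]'
```

```text
t: 18.45
tcp_pos: [0.4159, 0.1491, 0.0528]
tool_rot: [[0.842, 0.539, -0.006], [0.539, -0.842, -0.005], [-0.008, 0.001, -1.0]]
ft_force: [-0.5, -0.0, 0.1]
opening: 0.0001
grasp_force: 0.0
t: 18.95
tcp_pos: [0.4655, 0.1805, 0.0571]
tool_rot: [[0.843, 0.539, 0.001], [0.539, -0.843, 0.001], [0.002, 0.0, -1.0]]
ft_force: [-1.5, -1.9, 1.4]
opening: -0.0005
grasp_force: 1.0
```

Contact at about 2.4 N and the drawer is moving, so I keep pushing.

```bash
python3 -m inch '[[[0,15,0,0,0,0,0],[0,30,0,0,0,0,0],[0,45,0,0,0,0,0],[0,60,0,0,0,0,0],[0,75,0,0,0,0,0]]]'; python3 -m inch '[[[0,12,0,0,0,0,0],[0,22,0,0,0,0,0],[0,30,0,0,0,0,0],[0,37,0,0,0,0,0],[0,41,0,0,0,0,0]]]'
```

```text
t: 19.45
tcp_pos: [0.5287, 0.221, 0.0568]
tool_rot: [[0.842, 0.539, 0.001], [0.539, -0.842, 0.0], [0.001, 0.0, -1.0]]
ft_force: [-1.2, -2.1, 1.2]
opening: -0.0003
grasp_force: 1.1
t: 19.95
tcp_pos: [0.5494, 0.2347, 0.0551]
tool_rot: [[0.843, 0.537, -0.029], [0.537, -0.843, -0.011], [-0.031, -0.006, -1.0]]
ft_force: [-40.1, -22.2, 39.2]
opening: -0.0001
grasp_force: 24.1
```

Force rose sharply, so it's probably at the stop. I'll back off and check.

```bash
python3 -m inch '[[[0,-15,0,0,0,0,0],[0,-40,0,0,0,0,0],[0,-70,0,0,0,0,0],[0,-70,0,-40,0,0,0],[0,-70,0,-80,0,0,0]]]'; python3 -m inch '[[[0,0,0,-50,0,0,0],[0,0,0,-80,0,0,0],[0,0,0,-80,0,0,0],[0,0,0,-80,0,0,0]]]'
cat > g.py <<'E'
from h import *
np.set_printoptions(precision=4,suppress=True)
o=manip.get_obs();T=np.array(o['tool_rot']);p=np.array(o['tcp_pos']);im,W=snap('wrist','w12')
loc=lambda px,z:T.T@(onz(W,px,z)-p)
for n,z in(('handle',.1),('unit_front',.14)):
    r=pinpoint(n,'wrist');print(n,[(a['pixel'],round(a['score'],2),loc(a['pixel'],z)) for a in r[:2]])
for c in(235,265,300,330):
    print(c,[int(v) for v in im[0:300:5,c].sum(1)//3])
snap('side');snap('scene')
h=[(vision.camera_params(c),pinpoint('handle',c)[0]['pixel']) for c in('side','scene') if pinpoint('handle',c)];print([x[1] for x in h], tri(h) if len(h)>1 else '')
for c in('side','scene'): print([ (n,[a['pixel'] for a in pinpoint(n,c)[:1]]) for n in('unit_front','jar','bottle_side','bottle_back','beaker','spatula')])
E
python3 g.py
```

```text
t: 20.45
tcp_pos: [0.5016, 0.2043, 0.1365]
tool_rot: [[0.843, 0.538, -0.002], [0.538, -0.843, -0.001], [-0.002, -0.0, -1.0]]
ft_force: [-0.2, 0.9, 0.7]
opening: -0.0001
grasp_force: 0.0
t: 20.85
tcp_pos: [0.503, 0.2053, 0.2168]
tool_rot: [[0.842, 0.539, 0.002], [0.539, -0.842, 0.002], [0.002, -0.001, -1.0]]
ft_force: [-0.8, 0.2, -1.1]
opening: -0.0001
grasp_force: 0.0
handle [([280.6, 110.4], 0.75, array([0.0712, 0.0017, 0.117 ]))]
unit_front [([282.4, 49.0], 0.58, array([0.111 , 0.0025, 0.0771]))]
235 [238, 240, 239, 241, 241, 99, 133, 140, 140, 141, 120, 56, 55, 54, 75, 73, 130, 130, 128, 125, 128, 25, 50, 31, 96, 148, 152, 151, 147, 152, 153, 153, 157, 150, 92, 95, 95, 99, 95, 94, 93, 92, 94, 93, 96, 93, 97, 93, 151, 150, 141, 144, 148, 145, 149, 148, 141, 149, 152, 147]
265 [240, 242, 243, 244, 243, 98, 129, 144, 146, 146, 123, 57, 56, 56, 78, 89, 150, 146, 144, 156, 147, 34, 56, 31, 140, 154, 151, 153, 147, 156, 152, 158, 152, 148, 134, 135, 137, 76, 93, 94, 95, 147, 151, 150, 150, 148, 148, 153, 148, 149, 143, 149, 152, 86, 87, 86, 86, 87, 85, 85]
300 [242, 243, 244, 244, 245, 
[... 312 characters left out ...]
, 127, 59, 56, 57, 88, 92, 149, 146, 147, 157, 147, 43, 53, 28, 156, 153, 149, 153, 154, 135, 134, 135, 135, 134, 136, 135, 133, 134, 132, 135, 131, 129, 140, 132, 129, 135, 134, 130, 132, 132, 139, 135, 129, 129, 134, 134, 135, 129, 133, 134]
[[221.9, 182.1], [346.4, 181.8]] (array([0.5676, 0.2329, 0.0995]), [0.0005, 0.0005])
[('unit_front', [[222.9, 162.5]]), ('jar', [[160.3, 206.9]]), ('bottle_side', []), ('bottle_back', [[326.1, 217.9]]), ('beaker', [[405.9, 294.0]]), ('spatula', [[373.0, 355.8]])]
[('unit_front', [[361.2, 171.5]]), ('jar', [[344.7, 176.7]]), ('bottle_side', [[345.5, 243.2]]), ('bottle_back', [[325.4, 280.2]]), ('beaker', [[160.8, 323.8]]), ('spatula', [[106.1, 284.1]])]
```

Run:
```python
from h import *
o=manip.get_obs();T=np.array(o['tool_rot']);p=np.array(o['tcp_pos']);im,W=snap('wrist')
loc=lambda px,z:T.T@(onz(W,px,z)-p)
print([int(v) for v in im[15:60,265].sum(1)//3])
for n,r,z in(('roof',24.5,.14),('ptop far',27,.128),('ptop near',51.5,.128),('bar',110.5,.103)):print(n,loc((282,r),z)*1e3)
```

```text
[244, 243, 243, 243, 243, 244, 243, 153, 98, 98, 99, 86, 83, 85, 134, 143, 144, 144, 144, 142, 143, 144, 144, 144, 145, 145, 145, 143, 145, 144, 144, 145, 142, 131, 114, 78, 58, 56, 55, 55, 57, 57, 55, 58, 56]
roof [125.29517341   2.15900706  76.21691975]
ptop far [126.03444886   2.29379909  88.21697001]
ptop near [110.9235462    2.35271906  88.21585177]
bar [ 71.23672811   2.79428674 113.21290559]
```

The numbers suggest it is shut, but 46 N with an upward part could also mean the gripper caught on something. I'll confirm by pushing again gently with the tool turned 90°, so the camera is off the unit.

```bash
python3 -m inch '[[[0,0,0,0,0,0,-8],[0,0,0,0,0,0,-16],[0,0,0,0,0,0,-24],[0,0,0,0,0,0,-32],[0,0,0,0,0,0,-40]]]'; python3 -m inch '[[[0,0,0,0,0,0,-8],[0,0,0,0,0,0,-16],[0,0,0,0,0,0,-24],[0,0,0,0,0,0,-32],[0,0,0,0,0,0,-40]]]';python3 -m inch '[[[0,0,0,20,0,0,-8],[0,0,0,60,0,0,-10],[0,0,0,100,0,0,-10],[0,0,0,140,0,0,-10],[0,0,0,157,0,0,-10]]]';python3 -m inch '[[[0,0,20,0,0,0,0],[0,0,35,0,0,0,0],[0,0,45,0,0,0,0],[0,0,48,0,0,0,0],[0,0,48,0,0,0,0]]]'
```

```text
t: 22.45
tcp_pos: [0.5027, 0.2045, 0.2162]
tool_rot: [[0.294, 0.956, 0.0], [0.956, -0.294, 0.0], [0.0, 0.0, -1.0]]
ft_force: [-0.5, -0.1, 0.1]
opening: 0.0002
grasp_force: 0.0
t: 22.95
tcp_pos: [0.5027, 0.2045, 0.2162]
tool_rot: [[-0.39, 0.921, 0.0], [0.921, 0.39, -0.0], [-0.0, 0.0, -1.0]]
ft_force: [1.0, -1.1, 0.8]
opening: 0.0
grasp_force: 0.0
t: 23.45
tcp_pos: [0.5005, 0.2035, 0.0558]
tool_rot: [[-0.539, 0.842, -0.005], [0.843, 0.539, -0.003], [0.0, -0.005, -1.0]]
ft_force: [-0.7, 0.7, -0.1]
opening: 0.0004
grasp_force: 0.0
t: 23.95
tcp_pos: [0.5431, 0.2303, 0.0592]
tool_rot: [[-0.539, 0.842, -0.0], [0.842, 0.539, -0.0], [-0.0, -0.0, -1.0]]
ft_force: [0.1, -0.3, 0.6]
opening: 0.0002
grasp_force: 0.0
```

```bash
python3 -m inch '[[[0,0,3,0,0,0,0],[0,0,6,0,0,0,0],[0,0,6,0,0,0,0]]]';python3 -m inch '[[[0,0,3,0,0,0,0],[0,0,6,0,0,0,0],[0,0,6,0,0,0,0]]]';python3 -m inch '[[[0,0,2,0,0,0,0],[0,0,4,0,0,0,0],[0,0,4,0,0,0,0]]]'
```

```text
t: 24.25
tcp_pos: [0.5477, 0.2333, 0.0592]
tool_rot: [[-0.539, 0.843, -0.001], [0.843, 0.539, -0.0], [0.0, -0.001, -1.0]]
ft_force: [-1.8, -0.7, 1.9]
opening: 0.0
grasp_force: 0.9
t: 24.55
tcp_pos: [0.5478, 0.2333, 0.059]
tool_rot: [[-0.538, 0.843, -0.012], [0.843, 0.538, -0.006], [0.002, -0.013, -1.0]]
ft_force: [-15.4, -8.3, 16.0]
opening: -0.0002
grasp_force: 9.4
t: 24.85
tcp_pos: [0.5477, 0.2334, 0.059]
tool_rot: [[-0.538, 0.843, -0.02], [0.843, 0.538, -0.009], [0.003, -0.021, -1.0]]
ft_force: [-25.3, -14.5, 24.9]
opening: 0.0
grasp_force: 15.0
```

With the tool turned, the bar stops rigidly at the same place and only the fingers are loaded, so the drawer is shut. I'll back away and hand in.

```bash
python3 -m inch '[[[0,0,-15,0,0,0,0],[0,0,-45,0,0,0,0],[0,0,-70,0,0,0,0],[0,0,-70,-40,0,0,0],[0,0,-70,-80,0,0,0]]]'; python3 -m inch '[[[0,0,0,-40,0,0,0],[0,0,0,-60,0,0,0],[0,0,0,-60,0,0,0],[0,0,0,-60,0,0,0],[0,0,0,-60,0,0,0]]]'; python3 -c "
from h import *
print(manip.job_done())"
```

```text
t: 25.35
tcp_pos: [0.4964, 0.2004, 0.1394]
tool_rot: [[-0.538, 0.843, -0.002], [0.843, 0.538, -0.001], [0.0, -0.002, -1.0]]
ft_force: [0.0, 0.6, 0.9]
opening: 0.0001
grasp_force: 0.0
t: 25.85
tcp_pos: [0.4968, 0.201, 0.1979]
tool_rot: [[-0.539, 0.842, -0.002], [0.842, 0.539, -0.001], [0.0, -0.002, -1.0]]
ft_force: [-0.2, -0.2, -0.1]
opening: -0.0
grasp_force: 0.0
the job is handed in; nothing more can be done
None
```

The job is handed in at about 26 s with no verdict returned: the red cassette was seated in the middle slot about 3 mm off centre lengthwise, and the drawer was pushed to a rigid stop I take as shut, though I could not see the cassette after closing and a first push peaked at about 46 N at the fingers.

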